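Shim the rocking inspection plate with a brass wedge

TASK

The small inspection plate rocks because its front right foot has lost its rubber: with your fingertips push the brass wedge along the bench, thin end first, under that bare foot until the plate is level and stands firm on all four feet, without shoving the plate along. Then press down firmly with a fingertip on the plate's back left corner, diagonally across from the wedge, to check that it no longer rocks. Do not lift the wedge or the plate, do not touch the indicator stand, and leave the other things where they are.

Things in the scene. Friction and masses are not known exactly. Their poses are not given: they have to be found in the camera images.
- plate: Loose cast-iron plate, 4.7 kg with its indicator. Ground top 200 x 200 mm, 50 mm above the origin, which lies under the middle at the level of the rubber soles. Axes: -x front (robot side), +y left, z up; yaw within 0.3. Four lugs by the corners reach out to y +-140 (x +-62 to +-98, underside z 22, top z 36, bolt head on top to z 42). Starts rocked 0.042 rad down onto the bare foot.
- bare_foot: Steel foot without rubber under the plate's front right lug: dome 30 mm wide, sole radius 24 mm. Origin: lowest point of the dome, in the plate's frame at x -80, y -122, z 6 mm, 18 mm inside the lug's outer end and right below the lug's bolt head. At the start it stands on the bench, loaded with only 3 N; it must be raised almost 6 mm.
- foot_back_left: Rubber foot under the back left lug, black, 34 mm wide, domed, gives about 0.5 mm. Origin: its lowest point, in the plate's frame at x 80, y 122 mm. At the start it hangs 5 mm above the bench; it must come down and carry load.
- foot_front_left: Rubber foot under the front left lug, same make, in the plate's frame at x -80, y 122 mm. Stands on the bench and must go on carrying load; it lifts off if the wedge is driven much too far.
- foot_back_right: Rubber foot under the back right lug, same make, in the plate's frame at x 80, y -122 mm. Stands on the bench and must go on carrying load.
- wedge: Loose brass wedge, 200 g, slippery, 84 mm long, 40 wide, rising evenly from 2 mm (thin end) to 14 mm (thick end). Origin: middle of its underside; +x points to the thin end. Lies flat to the right of the plate, thin end towards the bare foot and 20 to 55 mm short of its lowest point, up to 10 mm off line and 0.15 rad turned. Stays by friction where left.
- wedge_tip (a point): Middle of the thin edge, on the bench. It meets the dome 9 mm short of the foot's lowest point. Level with all four feet carrying: about 25 mm (22 to 29) beyond that point.
- wedge_end (a point): Middle of the upright thick end face (40 x 14 mm; a dark hole in the top marks this end), 7 mm above the bench: push here. Needs some 1 N while free, 5 to 9 N briefly as the dome rides up on the thin end, 2 to 5 N while the corner rises, then climbs by 1.5 N per mm once all four feet carry: 8 to 16 N is snug. From 20 N on the plate begins to slide and to rock the other way.
- press_corner (a point): Point on the flat top, 22 mm in from both edges of the back left corner (plate's frame x 78, y 78, z 50 mm): place for the checking press, 6 to 20 N straight down, within 40 mm of it. Without the wedge some 5 N here rocks this corner down by 5 mm.
- indicator: Dial indicator on a magnet base, clamped on the plate and moving with it (origin and axes the plate's). In the plate's frame: grey base 48 x 54 mm at x 15, y -72, z 50 to 100; post 12 mm thick above it to z 235; slanting rod to a dial 54 mm wide at x -20, y 6, z 101 to 155, stem below. Not to be touched.
- step_block: Bystander: black steel step block of five steps, 50 x 28 x 45 mm, loose, in front of the plate (or where the nut is said to be). Origin: middle of its underside.
- flange_nut: Bystander: black flange nut, 38 mm across, 23 mm high, loose, near the back right of the plate (or where the step block is said to be). Origin: middle of its underside.
- strap_clamp: Bystander: black slotted strap clamp, 110 x 36 x 16 mm, loose, to the left of the plate. Origin: middle of its underside.
- oil_bottle: Bystander: white oil bottle with a yellow cap, 60 mm in diameter, 150 mm high, loose, far left. Origin: middle of its underside.

How it is judged:
On the way, in this order (a step that is already met when the one before it is completed fails the run):
1. the wedge carries the bare foot and the plate stands level with all four feet carrying load (angle between plate's own z axis and vertical below 0.01 rad and contact force between bare_foot and wedge above 1 N and contact force between each of foot_back_left, foot_front_left, foot_back_right and anything else above 0.4 N), for 0.3 s.
2. the finger presses down on the plate's back left corner and the plate stays level on the wedge (contact force between the fingers and plate above 4 N and horizontal distance between the grasp point and press_corner below 0.06 m and angle between plate's own z axis and vertical below 0.01 rad and height (world z) of the grasp point above 0.045 m and contact force between bare_foot and wedge above 0.2 N), for 0.1 s.
At the end, for the whole second after the job is handed in: The plate is level within 0.010 rad, the wedge lies flat on the bench and carries the bare foot with more than 1 N, each of the three rubber feet carries more than 0.4 N, the plate has slid less than 15 mm, plate and wedge are at rest, and every bystander is within 15 mm of where it was (all of step 1 and distance of each of plate, step_block, flange_nut, strap_clamp, oil_bottle from where it was at the start of the episode below 0.015 m and height (world z) of wedge below 0.004 m and linear speed of each of plate, wedge below 0.01 m/s); the robot touches nothing.
It fails at once if the wedge is lifted off the bench (height (world z) of wedge above 0.012 m or angle between wedge's own z axis and vertical above 0.3 rad).
It fails at once if the plate is shoved along the bench by more than 20 mm (distance of plate from where it was at the start of the episode above 0.02 m).
It fails at once if the plate is lifted or tipped well past its rocking (angle between plate's own z axis and vertical above 0.09 rad or height (world z) of plate above 0.015 m).
It fails at once if the robot touches the indicator stand (contact force between any of the fingers, the arm and indicator above 1 N).
It fails at once if a bystander is knocked away or picked up (distance of any of step_block, flange_nut, strap_clamp, oil_bottle from where it was at the start of the episode above 0.025 m or height (world z) of any of step_block, flange_nut, strap_clamp, oil_bottle above 0.02 m).
It also fails if it takes over 61 s, if anything falls off the work surface, if the arm or the gripper's body presses on something with over 40 N, if the wrist force passes 120 N, or if a joint passes its speed limit or range.

ROBOT

A 6-joint arm with a two-finger parallel gripper is mounted at the origin on the work surface. World frame = base frame: x ahead of the robot, y to its left, z up, the work surface at z = 0. Lengths are in m, angles in rad, forces in N, time in s.
With the tool pointing down it reaches from about 0.3 to 0.875 m from the base axis. Payload 6.4 kg.
Tool frame: the origin (TCP) lies at the very end of the fingers, on their centre line; the grasp point (between the pads) lies 19 mm behind it (env.pinch_z is the distance from the TCP to the grasp point, in m); z points along the fingers, y is the direction in which the jaws open and shut (so a half turn about z gives the same grasp; the last joint's range is limited). The gripper opens to 85 mm and grips with 20 to 120 N. Pads are 22 mm wide; open, the fingers measure 114 mm over their backs; the gripper's body (76 mm by 85 mm) begins 54 mm behind the grasp point. The pads swing forward as they close: fully open they stand 13 mm farther back than shut.
Start: joints at [1.038, 0.181, 1.607, -0, 1.354, -0.206], TCP at [0.185, 0.545, 0.231] pointing down, gripper open.
Joint ranges: [-2.99, 2.99], [-0.89, 2.07], [0.3, 2.58], [-1.14, 4.28], [0, 2.63], [-3.12, 3.12]. Speed limits (rad/s): [2.57, 2.57, 3.01, 3.14, 3.14, 3.14].

INTERFACE

Orientations are given as a rotation vector (axis times angle).
In Python, from station import env gives the robot as it stands. The module is installed in compiled form; this text tells all that it offers.
- The arm moves only by the tool play_rows, never from a script. Its argument "moves" is a list of rows, each a list of 3 entries, a list of its own where there are three numbers: the shift along the tool's x, y, z in m, then the turn, a rotation vector about the tool's x, y, z in rad, then the gripper's target within -1 to 1 (fully open at 1, half-way at 0, shut at -1). In form: [[[x, y, z], [ax, ay, az], fingers], ...]. A call has 1 to 5 rows; each row shifts and turns the commanded pose from where the row before left it, along the tool's axes as they then stand; what a row does not reach is not made up. A row lasts 1/12 s, in which the tool goes at most 41.7 mm and 7.16 degrees, less where a joint would pass 70% of its speed; a pose out of reach is approached as far as the arm can. A call is refused whole if a number of a shift passes 0.0417 or a number of a turn 0.125, either way. A call with a gripper value outside its range is refused whole. The fingers move at their own pace and stop on an object; the grip force is fixed at half the most. Time passes only in rows, so rows that do not move let the fingers close. It gives the time, the measured TCP pose, the force and the opening at its end, in the units of the state.
- env.observe(): the state, without advancing time (a new reading comes with each control period).
- env.snapshot(name): name is "scene" or "top"; returns a dict with "pixels" (420x560x3 uint8, red, green, blue), "intrinsics" (3x3 intrinsics, pixels), "k1" (the pictures are not rectified: a ray, as slopes to the right and down, at radius r is drawn at 1 + k1 r^2 times it, then the intrinsics apply), "rvec" (rotation vector, rad) and "tvec" (3), from world to camera coordinates, as OpenCV has them. Camera axes: x right, y down, z forward; pixel columns grow to the right and rows downward; lengths in m; the calibration is good to about 2 mm. A picture is of the moment at which its call begins. There is no depth.
- env.finish_job(): hands the job in, once; it reports no verdict.
The state is a dict: "clock": time; "qpos": joint angles; "qd": joint speeds; "joint_efforts": joint torques, N m; "ee_pos": TCP position; "orientation": TCP orientation; "wrist_force": force on the tool from outside, world axes, zero at the start; "ft_torque": the same for the moment, N m; "grip_width": opening from 0.0 (shut) to 1.0 (fully open).
Only numpy, scipy, OpenCV 4.12 (cv2) and the standard library are available. Lean on these libraries where they do the work, as an engineer would, in place of code of your own. Each camera call takes 0.05 s, during which the arm holds its last target.

## Working session

There is one attempt and no reset: what is moved stays moved. The work goes in short steps, Python scripts to look and compute and a tool call to move; the robot and the scene stay as the last step left them, time stands still between calls to the robot, and variables do not carry over. Pictures are saved under pics/ and viewed, and the job is handed in when it is done.

Besides the shell and the picture viewer there is one more tool, called after "Emit:" by a JSON object that holds its "name" and its "arguments", one argument or row to a line. play_rows: Moves the arm, as the interface text tells. Its arguments: {"type":"object","properties":{"moves":{"type":"array","items":{"type":"array"}}},"required":["moves"]}

```bash
mkdir -p pics; python3 - <<'E'
from station import env
import cv2,json,numpy as np
print(env.observe()); print(env.pinch_z)
for n in("scene","top"):
    s=env.snapshot(n); cv2.imwrite(f"pics/{n}0.png",s["pixels"][:,:,::-1]); print(n,s["intrinsics"],s["k1"],s["rvec"],s["tvec"])
E
```

```text
{'clock': 0.0, 'qpos': array([ 1.03774370e+00,  1.81512978e-01,  1.60798555e+00, -4.99060186e-05,
        1.35378797e+00, -2.06289987e-01]), 'qd': array([-0.0009352 ,  0.00056211,  0.00134577, -0.00055078,  0.00097436,
       -0.00012907]), 'joint_efforts': array([ 3.23470085e-04, -4.44887960e+01, -3.51328576e+01, -2.45501142e-04,
        9.24163236e-03, -1.50454889e-05]), 'ee_pos': array([0.18427618, 0.54410327, 0.23041077]), 'orientation': array([-5.10888037e-01, -3.09919860e+00,  2.50815766e-03]), 'wrist_force': array([-1.15675492, -0.15987923,  1.08395567]), 'ft_torque': array([ 0.00964962,  0.00488524, -0.02004775]), 'grip_width': 0.9998422700780324}
0.0187
scene [[528.2388708    0.         279.9297664 ]
 [  0.         528.2388708  208.70381551]
 [  0.           0.           1.        ]] -0.03083181984610517 [ 2.0753092   1.58542285 -0.52033325] [-0.22945925 -0.38200215  1.45079014]
top [[500.63482397   0.         277.60723023]
 [  0.         500.63482397 211.2358582 ]
 [  0.           0.           1.        ]] 0.047251472915733256 [ 2.12131612 -2.15740354  0.17081843] [0.1014821  0.572012   1.12914141]
```

View pics/scene0.png

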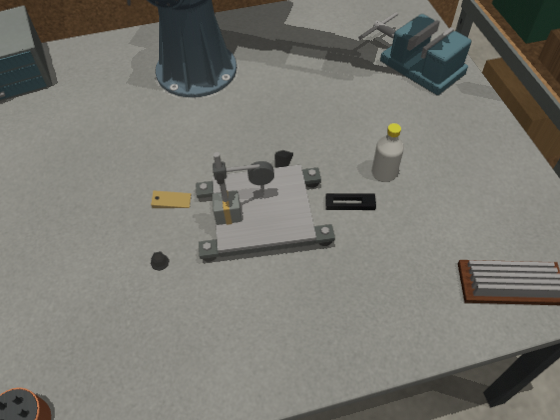

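View pics/top0.png

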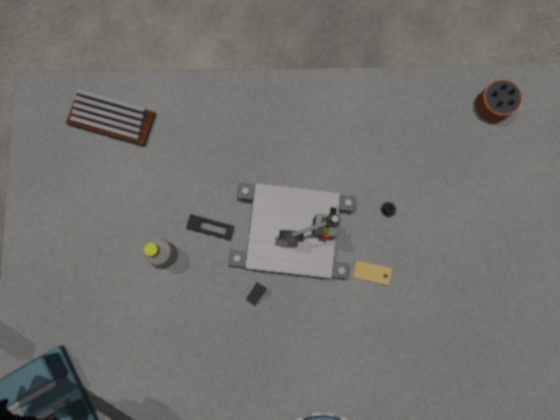

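```bash
cat > h.py <<'E'
from station import env
import cv2,numpy as np
class V:
    def __init__(s,n):
        d=env.snapshot(n); s.im=d["pixels"]; s.K=np.array(d["intrinsics"]); s.d=np.array([d["k1"],0,0,0.]); s.rv=np.array(d["rvec"]);s.t=np.array(d["tvec"])
        s.R=cv2.Rodrigues(s.rv)[0]; s.C=-s.R.T@s.t
    def ray(s,p):
        u=cv2.undistortPoints(np.array(p,float).reshape(-1,1,2),s.K,s.d).reshape(-1,2)
        return np.c_[u,np.ones(len(u))]@s.R
    def plane(s,p,z):
        r=s.ray(p); z=np.broadcast_to(z,(len(r),)); return s.C+r*((z-s.C[2])/r[:,2])[:,None]
    def proj(s,P): return cv2.projectPoints(np.array(P,float).reshape(-1,1,3),s.rv,s.t,s.K,s.d)[0].reshape(-1,2)
def brass(im):
    h=cv2.cvtColor(im,cv2.COLOR_RGB2HSV); return cv2.inRange(h,(15,90,100),(30,255,255))
E
python3 - <<'E'
from h import *
for n,roi in(("top",(345,250,400,300)),("scene",(140,180,200,215))):
    v=V(n); print(n,v.C)
    m=brass(v.im); k=np.zeros_like(m);k[roi[1]:roi[3],roi[0]:roi[2]]=1;m=m*k
    c=max(cv2.findContours(m,0,cv2.CHAIN_APPROX_NONE)[0],key=cv2.contourArea)
    P=v.plane(c.reshape(-1,2),0.008)
    r=cv2.minAreaRect((P[:,:2]*1000).astype(np.float32)); print(r,cv2.boxPoints(r),cv2.boundingRect(c))
    x0,y0,x1,y1={"top":(220,170,420,320),"scene":(140,140,345,275)}[n]
    cv2.imwrite(f"pics/{n}z.png",cv2.resize(v.im[y0:y1,x0:x1,::-1],None,fx=800/(x1-x0),fy=800/(x1-x0),interpolation=cv2.INTER_CUBIC))
E
```

```text
top [0.38848761 0.09459245 1.20523288]
((428.64044189453125, -129.17745971679688), (83.68375396728516, 38.463199615478516), 75.13895416259766) [[ 399.3207   -164.68732 ]
 [ 436.49734  -174.55219 ]
 [ 457.96017   -93.6676  ]
 [ 420.78354   -83.802734]] (354, 262, 37, 23)
scene [ 1.17444201 -0.0640387   0.95914244]
((427.9017639160156, -131.35671997070312), (90.21417236328125, 41.50043869018555), 69.52008819580078) [[ 392.68106 -166.35275]
 [ 431.55844 -180.87288]
 [ 463.12247  -96.36069]
 [ 424.2451   -81.84056]] (151, 191, 40, 17)
```

View pics/topz.png

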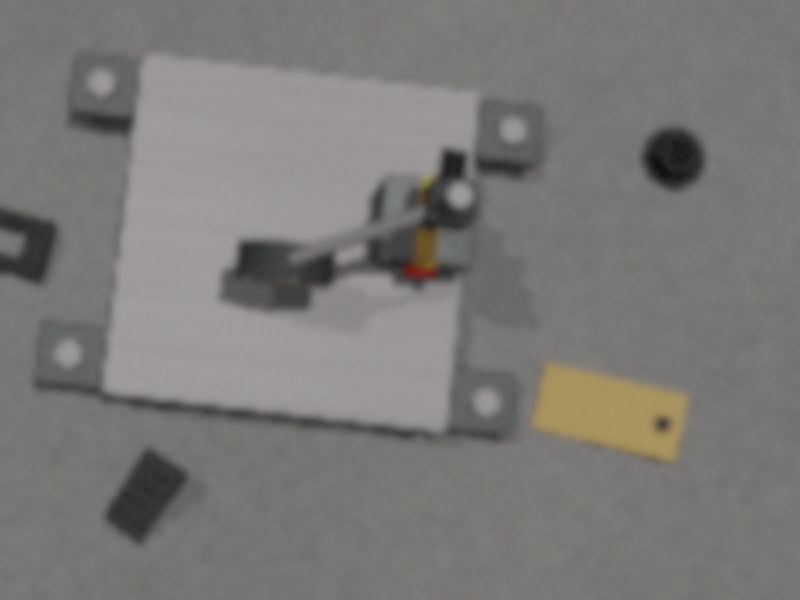

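View pics/scenez.png

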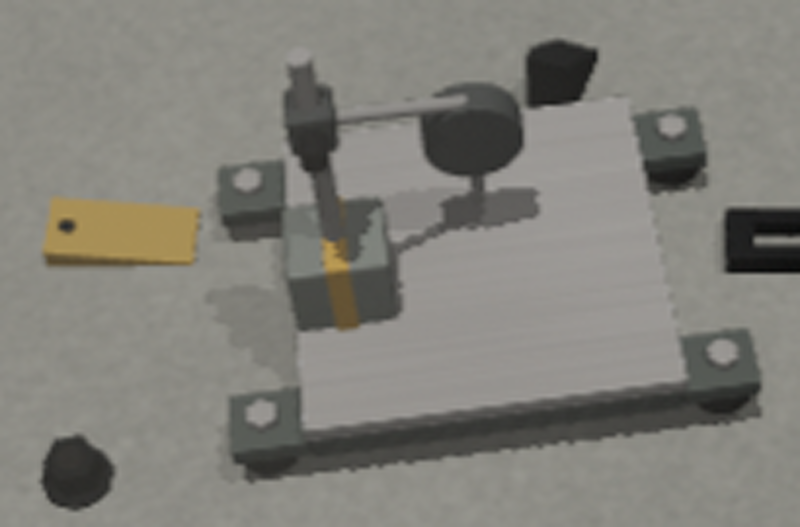

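```bash
python3 - <<'E'
from h import *
t=V("top");s=V("scene")
def tri(a,b):
    A=[];B=[]
    ra=t.ray([a])[0];rb=s.ray([b])[0]
    M=np.zeros((3,3));q=np.zeros(3)
    for C,r in((t.C,ra),(s.C,rb)):
        r=r/np.linalg.norm(r);Q=np.eye(3)-np.outer(r,r);M+=Q;q+=Q@C
    X=np.linalg.solve(M,q); return X, np.linalg.norm((np.eye(3)-np.outer(ra,ra)/(ra@ra))@(X-t.C))*2
T=lambda p:(220+(p[0]+.5)/4-.5,170+(p[1]+.5)/4-.5)
k=205/800
S=lambda p:(140+(p[0]+.5)*k-.5,140+(p[1]+.5)*k-.5)
names=["BL","BR","FR","FL"]
tp=[(100,82),(513,130),(487,401),(68,353)]; sp=[(722,351),(262,412),(247,180),(672,126)]
# plate frame bolt head tops
L=np.array([[80,122,42],[80,-122,42],[-80,-122,42],[-80,122,42]])/1000
X=[]
for n,a,b in zip(names,tp,sp):
    x,e=tri(T(a),S(b)); X.append(x); print(n,x.round(4),round(e,4))
X=np.array(X)
def fit(L,X):
    lc=L.mean(0);xc=X.mean(0);U,_,Vt=np.linalg.svd((L-lc).T@(X-xc));D=np.diag([1,1,np.linalg.det(Vt.T@U.T)])
    R=Vt.T@D@U.T; return R,xc-R@lc
R,o=fit(L,X); print("plate o",o,"yaw",np.arctan2(R[1,0],R[0,0]),"z",R[:,2],"res",(L@R.T+o-X).round(4))
for n,p in dict(bare=[-80,-122,6],press=[78,78,50],lugFRa=[-98,-140,22],lugFRb=[-62,-140,22]).items(): print(n,(R@np.array(p)/1000+o).round(4))
# wedge corners
for v,nm,P in((t,"top",[(545,363),(688,394),(674,461),(533,428)]),):
    pts=[T(p) for p in P]; W=v.plane(pts,[.002,.014,.014,.002]); print(nm,W.round(4)); 
P=[(200,209),(52,199),(45,255),(196,263)]  # scene: thin-front, thick-front, thick-back, thin back
W2=s.plane([S(p) for p in P],[.002,.014,.014,.001]); print(W2.round(4))
hole_t=t.plane([T((662,424))],.0125); hole_s=s.plane([S((67,226))],.0125); print(hole_t,hole_s)
E
```

```text
BL [0.6241 0.1672 0.0505] 0.0026
BR [ 0.5926 -0.0741  0.0446] 0.0006
FR [ 0.4348 -0.0541  0.0385] 0.0014
FL [0.4661 0.1877 0.044 ] 0.0014
plate o [0.53117126 0.05746572 0.00244833] yaw -0.12929936362906252 z [-0.04235664 -0.01797841  0.99894078] res [[ 0.0002  0.0001 -0.0001]
 [ 0.0004 -0.0005  0.0001]
 [-0.0003  0.0001 -0.0001]
 [-0.0003  0.0002  0.0001]]
bare [ 0.436  -0.0533  0.0024]
press [0.6163 0.1239 0.0573]
lugFRa [ 0.4152 -0.0691  0.0173]
lugFRb [ 0.4509 -0.0738  0.0187]
top [[ 0.4584 -0.0935  0.002 ]
 [ 0.4382 -0.1749  0.014 ]
 [ 0.3993 -0.1646  0.014 ]
 [ 0.42   -0.0847  0.002 ]]
[[ 0.4191 -0.0847  0.002 ]
 [ 0.3981 -0.1663  0.014 ]
 [ 0.4372 -0.1751  0.014 ]
 [ 0.4561 -0.0933  0.001 ]]
[[ 0.42093875 -0.15906668  0.0125    ]] [[ 0.41881643 -0.16049268  0.0125    ]]
```

```bash
cat >> h.py <<'E'
from scipy.spatial.transform import Rotation as Ro
def plan(tgt,ang=None):
    """tgt world xyz; ang: wanted push-direction angle from +y toward +x (tool y parallel to face). prints tool-frame shift & turn"""
    o=env.observe(); R=Ro.from_rotvec(o["orientation"]).as_matrix(); p=o["ee_pos"]
    print("t",round(o["clock"],3),"p",p.round(4),"F",np.round(o["wrist_force"],2),"g",round(o["grip_width"],3)); print("R",R.round(3).tolist())
    print("shift tool",(R.T@(np.array(tgt)-p)).round(4))
    if ang is not None:
        f=np.array([np.cos(ang),-np.sin(ang),0])
        for s in(1,-1):
            y=s*f;z=np.array([0,0,-1.]);Rt=np.c_[np.cross(y,z),y,z]; print("turn",Ro.from_matrix(R.T@Rt).as_rotvec().round(4))
E
python3 - <<'E'
from h import *
plan([.41,-.205,.23],.149); plan([.41,-.205,.23],.149-.15)
s=V("scene"); print(s.proj([[.184,.544,.23]]),V("top").proj([[.184,.544,.23]]))
print(s.plane([(387,175)],.0))
E
```

```text
t 0.3 p [0.1845 0.5444 0.231 ] F [-0.29 -0.54  0.59] g 1.003
R [[-0.947, 0.321, -0.0], [0.321, 0.947, -0.001], [0.0, -0.001, -1.0]]
shift tool [-0.4541 -0.6374  0.0013]
turn [-6.000e-04  3.000e-04  1.393e+00]
turn [-3.0000e-04 -6.0000e-04 -1.7486e+00]
t 0.3 p [0.1845 0.5444 0.231 ] F [-0.29 -0.54  0.59] g 1.003
R [[-0.947, 0.321, -0.0], [0.321, 0.947, -0.001], [0.0, -0.001, -1.0]]
shift tool [-0.4541 -0.6374  0.0013]
turn [-6.000e-04  3.000e-04  1.243e+00]
turn [-3.0000e-04 -6.0000e-04 -1.8986e+00]
[[424.46045088   1.0123742 ]] [[ 33.32720105 410.31337529]]
[[0.487756   0.36486492 0.        ]]
```

Emit:
{"name": "play_rows", "arguments": {
  "moves": [
    [[-0.0227,-0.0319,0],[0,0,0],-1],
    [[-0.0227,-0.0319,0],[0,0,0],-1],
    [[-0.0227,-0.0319,0],[0,0,0],-1],
    [[-0.0227,-0.0319,0],[0,0,0],-1],
    [[-0.0227,-0.0319,0],[0,0,0],-1]
  ]
}}

```text
clock: 0.82
ee_pos: [0.2408, 0.3555, 0.2312]
orientation: [0.51, 3.1, 0.0]
wrist_force: [1.0, -0.3, 0.3]
grip_width: 0.303
```

Emit:
{"name": "play_rows", "arguments": {
  "moves": [
    [[-0.0227,-0.0319,0],[0,0,0],-1],
    [[-0.0227,-0.0319,0],[0,0,0],-1],
    [[-0.0227,-0.0319,0],[0,0,0],-1],
    [[-0.0227,-0.0319,0],[0,0,0],-1],
    [[-0.0227,-0.0319,0],[0,0,0],-1]
  ]
}}

```text
clock: 1.23
ee_pos: [0.2972, 0.1681, 0.2316]
orientation: [0.509, 3.099, 0.001]
wrist_force: [1.6, 0.9, 0.8]
grip_width: 0.002
```

Emit:
{"name": "play_rows", "arguments": {
  "moves": [
    [[-0.0227,-0.0319,0],[0,0,0],-1],
    [[-0.0227,-0.0319,0],[0,0,0],-1],
    [[-0.0227,-0.0319,0],[0,0,0],-1],
    [[-0.0227,-0.0319,0],[0,0,0],-1],
    [[-0.0227,-0.0319,0],[0,0,0],-1]
  ]
}}

```text
clock: 1.65
ee_pos: [0.3536, -0.02, 0.2318]
orientation: [0.512, 3.098, -0.0]
wrist_force: [1.0, -0.2, -0.7]
grip_width: 0.001
```

Emit:
{"name": "play_rows", "arguments": {
  "moves": [
    [[-0.0227,-0.0319,0],[0,0,0],-1],
    [[-0.0227,-0.0319,0],[0,0,0],-1],
    [[-0.0227,-0.0319,0],[0,0,0],-1],
    [[-0.0227,-0.0319,0],[0,0,0],-1],
    [[-0.0227,-0.0319,0],[0,0,0],-1]
  ]
}}

```text
clock: 2.07
ee_pos: [0.4099, -0.2076, 0.2314]
orientation: [0.512, 3.099, -0.0]
wrist_force: [0.7, 0.5, 0.4]
grip_width: 0.002
```

Emit:
{"name": "play_rows", "arguments": {
  "moves": [
    [[0,0,0],[0,0,0.116],-1],
    [[0,0,0],[0,0,0.116],-1],
    [[0,0,0],[0,0,0.116],-1],
    [[0,0,0],[0,0,0.116],-1],
    [[0,0,0],[0,0,0.116],-1]
  ]
}}

```text
clock: 2.48
ee_pos: [0.4097, -0.2056, 0.2312]
orientation: [-1.385, -2.82, -0.0]
wrist_force: [0.1, -0.6, -0.4]
grip_width: 0.001
```

Emit:
{"name": "play_rows", "arguments": {
  "moves": [
    [[0,0,0],[0,0,0.116],-1],
    [[0,0,0],[0,0,0.116],-1],
    [[0,0,0],[0,0,0.116],-1],
    [[0,0,0],[0,0,0.116],-1],
    [[0,0,0],[0,0,0.116],-1]
  ]
}}

```text
clock: 2.9
ee_pos: [0.4098, -0.2054, 0.2314]
orientation: [2.133, 2.306, 0.0]
wrist_force: [-0.5, -0.1, -0.1]
grip_width: -0.001
```

Emit:
{"name": "play_rows", "arguments": {
  "moves": [
    [[0,0,0],[0,0,0.116],-1],
    [[0,0,0],[0,0,0.117],-1],
    [[0,0,0],[0,0,0],-1]
  ]
}}

```text
clock: 3.15
ee_pos: [0.4097, -0.2054, 0.2314]
orientation: [2.385, 2.045, 0.0]
wrist_force: [-0.4, -0.1, -0.1]
grip_width: -0.001
```

```bash
python3 - <<'E'
from h import *
plan([.41,-.205,.005],.149)
for n in ("top","scene"):cv2.imwrite(f"pics/{n}1.png",V(n).im[:,:,::-1])
E
```

```text
t 3.15 p [ 0.4097 -0.2054  0.2314] F [-0.41 -0.14 -0.12] g -0.001
R [[0.152, 0.988, 0.0], [0.988, -0.152, -0.0], [-0.0, 0.0, -1.0]]
shift tool [5.000e-04 2.000e-04 2.264e-01]
turn [ 0.0002  0.0001 -0.0041]
turn [ 2.0000e-04 -3.0000e-04  3.1375e+00]
```

View pics/scene1.png

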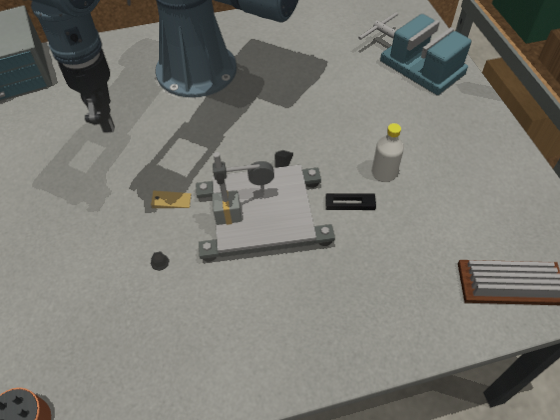

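Emit:
{"name": "play_rows", "arguments": {
  "moves": [
    [[0,0.003,0.04],[0,0,0],-1],
    [[0,0,0.04],[0,0,0],-1],
    [[0,0,0.04],[0,0,0],-1],
    [[0,0,0.04],[0,0,0],-1],
    [[0,0,0.04],[0,0,0],-1]
  ]
}}

```text
clock: 3.67
ee_pos: [0.4128, -0.2059, 0.03]
orientation: [2.376, 2.054, 0.0]
wrist_force: [1.5, 0.2, -0.0]
grip_width: 0.001
```

Emit:
{"name": "play_rows", "arguments": {
  "moves": [
    [[0,0,0.015],[0,0,0],-1],
    [[0,0,0.008],[0,0,0],-1],
    [[0,0,0.003],[0,0,0],-1],
    [[0,0,0],[0,0,0],-1]
  ]
}}

```text
clock: 4.0
ee_pos: [0.4131, -0.2062, 0.0056]
orientation: [2.379, 2.051, 0.0]
wrist_force: [0.4, -0.3, 0.5]
grip_width: 0.0
```

Emit:
{"name": "play_rows", "arguments": {
  "moves": [
    [[0.005,0,0],[0,0,0],-1],
    [[0.005,0,0],[0,0,0],-1],
    [[0.004,0,0],[0,0,0],-1],
    [[0.003,0,0],[0,0,0],-1],
    [[0,0,0],[0,0,0],-1]
  ]
}}

```text
clock: 4.42
ee_pos: [0.4156, -0.1884, 0.0059]
orientation: [2.379, 2.051, 0.0]
wrist_force: [0.2, 0.6, 0.2]
grip_width: -0.004
```

```bash
cat > w.py <<'E'
from h import *
import sys
tag=sys.argv[1]
plan([.4355,-.0535,.005],.149)
t=V("top");s=V("scene")
for v,nm,(x0,y0,x1,y1) in((t,"top",(300,220,440,325)),(s,"scene",(120,140,270,252))):
    cv2.imwrite(f"pics/{nm}{tag}.png",cv2.resize(v.im[y0:y1,x0:x1,::-1],None,fx=800/(x1-x0),fy=800/(x1-x0),interpolation=cv2.INTER_CUBIC))
E
python3 w.py 2
```

```text
t 4.417 p [ 0.4156 -0.1884  0.0059] F [0.23 0.59 0.21] g -0.004
R [[0.147, 0.989, 0.001], [0.989, -0.147, -0.001], [-0.0, 0.001, -1.0]]
shift tool [ 0.1364 -0.0002  0.0008]
turn [0.0008 0.0004 0.0011]
turn [-7.0000e-04  1.3000e-03 -3.1405e+00]
```

View pics/top2.png

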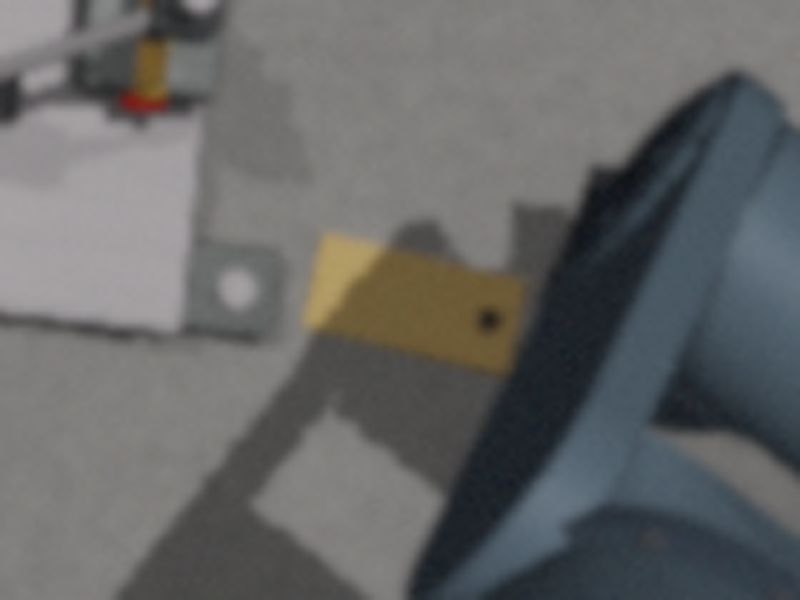

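View pics/scene2.png

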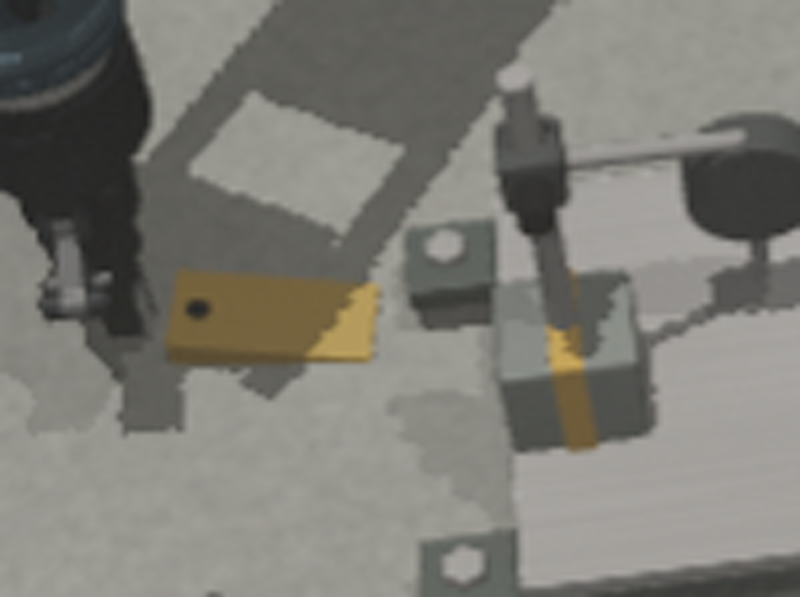

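Emit:
{"name": "play_rows", "arguments": {
  "moves": [
    [[0.004,0,0],[0,0,0],-1],
    [[0.003,0,0],[0,0,0],-1],
    [[0.003,0,0],[0,0,0],-1],
    [[0.003,0,0],[0,0,0],-1],
    [[0.002,0,0],[0,0,0],-1]
  ]
}}

```text
clock: 4.93
ee_pos: [0.4175, -0.174, 0.0053]
orientation: [2.38, 2.05, -0.0]
wrist_force: [-0.4, -1.5, 0.2]
grip_width: 0.005
```

Emit:
{"name": "play_rows", "arguments": {
  "moves": [
    [[0.002,0,0],[0,0,0],-1],
    [[0.002,0,0],[0,0,0],-1],
    [[0.002,0,0],[0,0,0],-1],
    [[0,0,0],[0,0,0],-1]
  ]
}}

```text
clock: 5.27
ee_pos: [0.4183, -0.1679, 0.0052]
orientation: [-2.38, -2.05, -0.0]
wrist_force: [0.2, -0.0, 0.2]
grip_width: -0.0
```

```bash
python3 w.py 3
```

```text
t 5.267 p [ 0.4183 -0.1679  0.0052] F [ 0.2  -0.04  0.18] g -0.0
R [[0.148, 0.989, -0.0], [0.989, -0.148, 0.0], [0.0, -0.0, -1.0]]
shift tool [0.1157 0.     0.0003]
turn [-0.0001 -0.0002  0.0002]
turn [ 3.0000e-04 -2.0000e-04 -3.1414e+00]
```

View pics/top3.png

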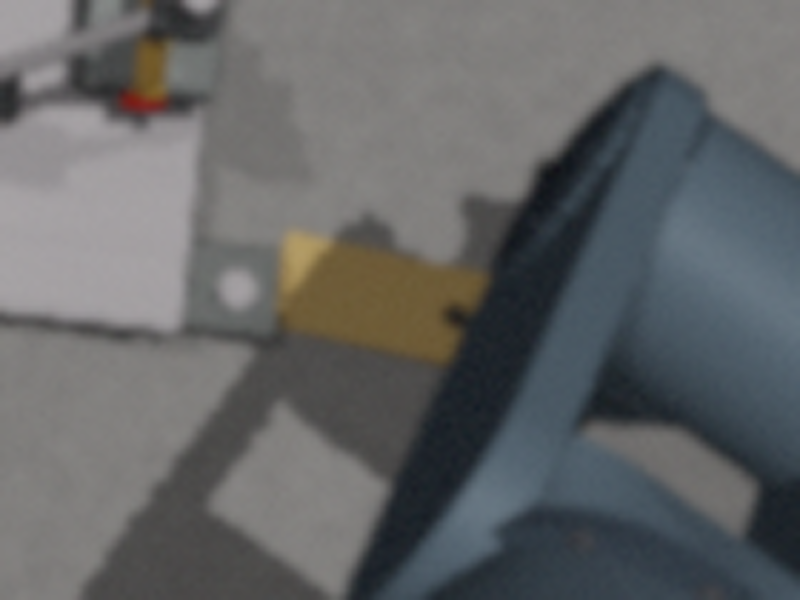

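View pics/scene3.png

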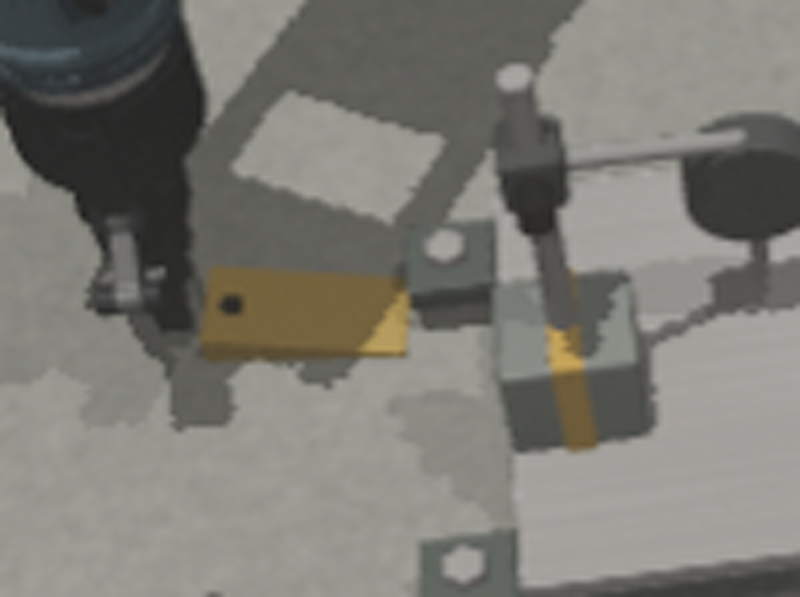

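```bash
cat > m.py <<'E'
from h import *
k=140/800;ks=150/800
T=lambda p:(300+(p[0]+.5)*k-.5,220+(p[1]+.5)*k-.5)
S=lambda p:(120+(p[0]+.5)*ks-.5,140+(p[1]+.5)*ks-.5)
E
python3 - <<'E'
from m import *
t=V("top");s=V("scene")
W=t.plane([T(p) for p in[(285,228),(280,328),(488,271),(455,362)]],[.002,.002,.0137,.0132]); print(W.round(4))
print(np.arctan2(W[0,0]-W[2,0],W[0,1]-W[2,1]),np.arctan2(W[1,0]-W[3,0],W[1,1]-W[3,1]))
X=s.plane([S(p) for p in[(209,268),(203,346),(406,343)]],[.014,.014,.002]); print(X.round(4)); 
d=X[0]-X[1]; print("face angle",np.arctan2(d[1],-d[0]), np.arctan2(X[2,0]-X[1,0],X[2,1]-X[1,1]))
E
```

```text
[[ 0.4607 -0.0783  0.002 ]
 [ 0.4193 -0.0745  0.002 ]
 [ 0.441  -0.1596  0.0137]
 [ 0.4041 -0.1442  0.0132]]
0.23750896493612084 0.21462800149093797
[[ 0.3995 -0.1532  0.014 ]
 [ 0.4397 -0.1609  0.014 ]
 [ 0.4519 -0.0791  0.002 ]]
face angle 0.1899242600592518 0.14770383247626717
```

Emit:
{"name": "play_rows", "arguments": {
  "moves": [
    [[-0.005,0,0],[0,0,0],-1],
    [[0,0.004,0],[0,0,-0.1],-1],
    [[0.004,0,0],[0,0,0],-1],
    [[0.002,0,0],[0,0,0],-1],
    [[0.002,0,0],[0,0,0],-1]
  ]
}}

```text
clock: 5.88
ee_pos: [0.4219, -0.1658, 0.0053]
orientation: [2.277, 2.164, -0.0]
wrist_force: [0.8, -0.9, -0.1]
grip_width: 0.005
```

Emit:
{"name": "play_rows", "arguments": {
  "moves": [
    [[0.002,0,0],[0,0,0],-1],
    [[0.002,0,0],[0,0,0],-1],
    [[0.002,0,0],[0,0,0],-1],
    [[0,0,0],[0,0,0],-1]
  ]
}}

```text
clock: 6.22
ee_pos: [0.4221, -0.1593, 0.0053]
orientation: [-2.275, -2.166, -0.0]
wrist_force: [0.9, -0.4, -0.4]
grip_width: 0.001
```

```bash
python3 w.py 4
```

```text
t 6.217 p [ 0.4221 -0.1593  0.0053] F [ 0.94 -0.37 -0.37] g 0.001
R [[0.049, 0.999, -0.0], [0.999, -0.049, 0.0], [0.0, -0.0, -1.0]]
shift tool [0.1063 0.0082 0.0003]
turn [-0.0002 -0.0002  0.0999]
turn [ 3.0000e-04 -3.0000e-04 -3.0417e+00]
```

View pics/top4.png

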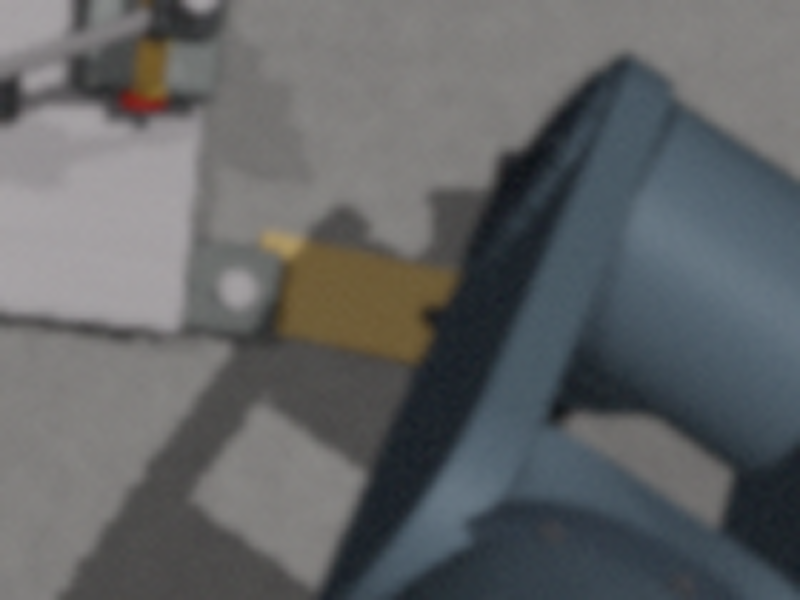

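View pics/scene4.png

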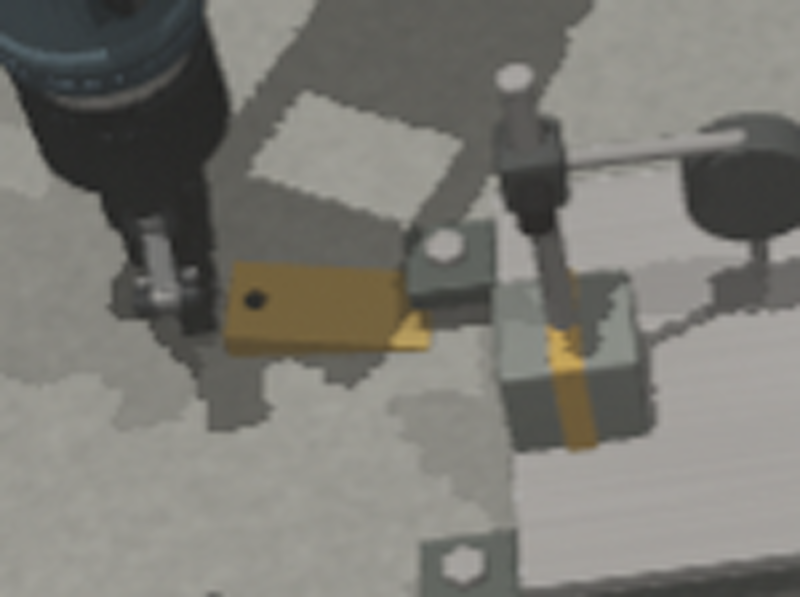

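```bash
python3 - <<'E'
from m import *
t=V("top");s=V("scene")
W=t.plane([T(p) for p in[(262,230),(457,269),(280,334),(425,363)]],[.002,.0137,.0035,.0122]); print(W.round(4))
print(np.arctan2(W[0,0]-W[1,0],W[0,1]-W[1,1]),np.arctan2(W[2,0]-W[3,0],W[2,1]-W[3,1]))
X=s.plane([S(p) for p in[(233,262),(226,341),(430,338),(430,348),(226,355)]],[.014,.014,.002,0,0]); print(X.round(4)); 
d=X[0]-X[1]; print("face angle",np.arctan2(d[1],-d[0]), np.arctan2(X[2,0]-X[1,0],X[2,1]-X[1,1]), np.arctan2(*(X[3]-X[4])[:2]))
E
```

```text
[[ 0.46   -0.0686  0.002 ]
 [ 0.4421 -0.1468  0.0137]
 [ 0.4168 -0.0742  0.0035]
 [ 0.4039 -0.132   0.0122]]
0.22600334937845976 0.21934472235346908
[[ 0.399  -0.1429  0.014 ]
 [ 0.4397 -0.1513  0.014 ]
 [ 0.452  -0.0689  0.002 ]
 [ 0.4557 -0.0698  0.    ]
 [ 0.4361 -0.1536 -0.    ]]
face angle 0.2040420831710542 0.14823363900236536 0.2292286479678858
```

Emit:
{"name": "play_rows", "arguments": {
  "moves": [
    [[-0.004,0,0],[0,0,0],-1],
    [[0,0.012,0],[0,0,0],-1],
    [[0.002,0,0],[0,0,0],-1],
    [[0.002,0,0],[0,0,0],-1],
    [[0.002,0,0],[0,0,0],-1]
  ]
}}

```text
clock: 6.83
ee_pos: [0.4348, -0.1593, 0.0056]
orientation: [2.273, 2.165, -0.001]
wrist_force: [0.5, -6.1, -0.2]
grip_width: -0.002
```

Emit:
{"name": "play_rows", "arguments": {
  "moves": [
    [[0.002,0,0],[0,0,0],-1],
    [[0.0015,0,0],[0,0,0],-1],
    [[0.0015,0,0],[0,0,0],-1],
    [[0,0,0],[0,0,0],-1]
  ]
}}

```text
clock: 7.17
ee_pos: [0.4346, -0.1535, 0.0055]
orientation: [2.275, 2.166, 0.0]
wrist_force: [0.6, -3.2, 1.4]
grip_width: -0.0
```

```bash
python3 w.py 5
```

```text
t 7.167 p [ 0.4346 -0.1535  0.0055] F [ 0.56 -3.2   1.39] g -0.0
R [[0.049, 0.999, 0.0], [0.999, -0.049, -0.0], [-0.0, 0.0, -1.0]]
shift tool [ 0.0999 -0.004   0.0004]
turn [0.0005 0.0004 0.1001]
turn [-6.0000e-04  7.0000e-04 -3.0415e+00]
```

View pics/top5.png

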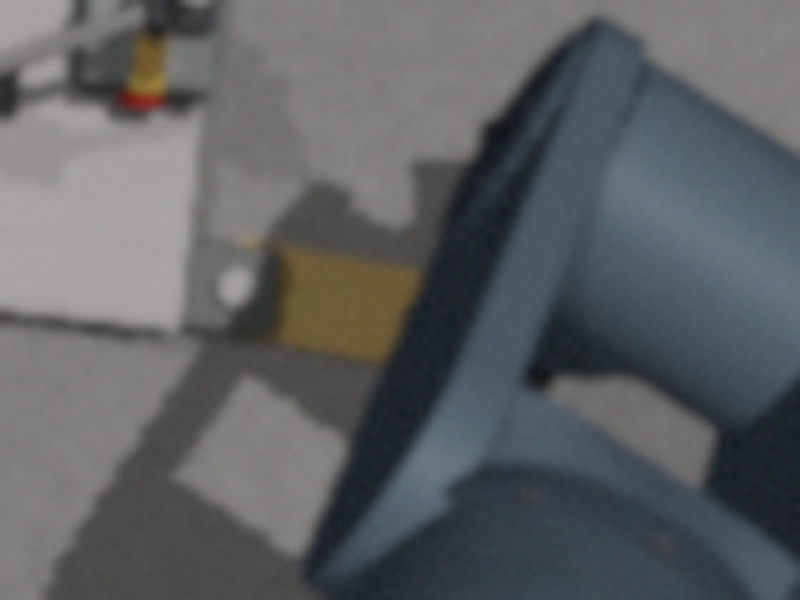

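View pics/scene5.png

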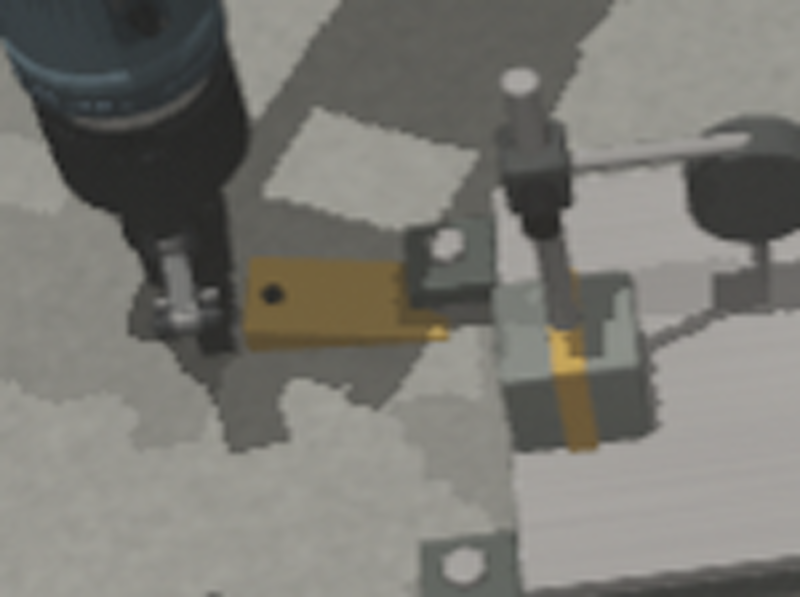

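```bash
python3 - <<'E'
from m import *
t=V("top");s=V("scene")
W=t.plane([T(p) for p in[(250,241),(418,268),(280,343),(385,362)]],[.002,.0125,.0045,.0115]); print(W.round(4))
print(np.arctan2(W[0,0]-W[1,0],W[0,1]-W[1,1]),np.arctan2(W[2,0]-W[3,0],W[2,1]-W[3,1]))
X=s.plane([S(p) for p in[(252,257),(246,336),(448,325),(448,336),(246,349)]],[.014,.014,.002,0,0]); print(X.round(4)); 
d=X[0]-X[1]; print("face angle",np.arctan2(d[1],-d[0]), np.arctan2(X[2,0]-X[1,0],X[2,1]-X[1,1]), np.arctan2(*(X[3]-X[4])[:2]))
E
```

```text
[[ 0.4555 -0.0634  0.002 ]
 [ 0.4428 -0.131   0.0125]
 [ 0.4131 -0.0739  0.0045]
 [ 0.4045 -0.1158  0.0115]]
0.18677192754550684 0.20084545288190556
[[ 0.3986 -0.1347  0.014 ]
 [ 0.4394 -0.1429  0.014 ]
 [ 0.4474 -0.0604  0.002 ]
 [ 0.4515 -0.0614  0.    ]
 [ 0.4353 -0.145   0.    ]]
face angle 0.19779769671661573 0.09619662539510923 0.19197171687979753
```

Emit:
{"name": "play_rows", "arguments": {
  "moves": [
    [[-0.005,0,0],[0,0,0],-1],
    [[0,-0.019,0],[0,0,0],-1],
    [[0,0,0],[0,0,0.122],-1],
    [[0.004,0,0],[0,0,0],-1],
    [[0,0,0],[0,0,0],-1]
  ]
}}

```text
clock: 7.78
ee_pos: [0.4155, -0.1526, 0.0049]
orientation: [-2.399, -2.025, -0.0]
wrist_force: [0.8, -0.4, -0.4]
grip_width: 0.003
```

Emit:
{"name": "play_rows", "arguments": {
  "moves": [
    [[0.002,0,0],[0,0,0],-1],
    [[0.002,0,0],[0,0,0],-1],
    [[0,0,0],[0,0,0],-1]
  ]
}}

```text
clock: 8.03
ee_pos: [0.417, -0.1494, 0.0053]
orientation: [2.401, 2.026, -0.0]
wrist_force: [-0.5, -1.0, -0.5]
grip_width: -0.001
```

Emit:
{"name": "play_rows", "arguments": {
  "moves": [
    [[0.001,0,0],[0,0,0],-1],
    [[0.001,0,0],[0,0,0],-1],
    [[0.001,0,0],[0,0,0],-1],
    [[0,0,0],[0,0,0],-1]
  ]
}}

```text
clock: 8.37
ee_pos: [0.4175, -0.1469, 0.0054]
orientation: [2.402, 2.024, -0.0]
wrist_force: [0.0, -3.1, -0.2]
grip_width: 0.001
```

Emit:
{"name": "play_rows", "arguments": {
  "moves": [
    [[0.0015,0,0],[0,0,0],-1],
    [[0.0015,0,0],[0,0,0],-1],
    [[0.0015,0,0],[0,0,0],-1],
    [[0.0015,0,0],[0,0,0],-1],
    [[0,0,0],[0,0,0],-1]
  ]
}}

```text
clock: 8.78
ee_pos: [0.4183, -0.1403, 0.0053]
orientation: [-2.403, -2.024, -0.0]
wrist_force: [-1.1, -2.6, -0.8]
grip_width: -0.004
```

```bash
python3 w.py 6
```

```text
t 8.783 p [ 0.4183 -0.1403  0.0053] F [-1.05 -2.62 -0.77] g -0.004
R [[0.17, 0.985, -0.0], [0.985, -0.17, 0.0], [0.0, -0.0, -1.0]]
shift tool [0.0885 0.0022 0.0003]
turn [-0.0001 -0.0003 -0.0219]
turn [-5.0000e-04  1.0000e-04  3.1197e+00]
```

View pics/scene6.png

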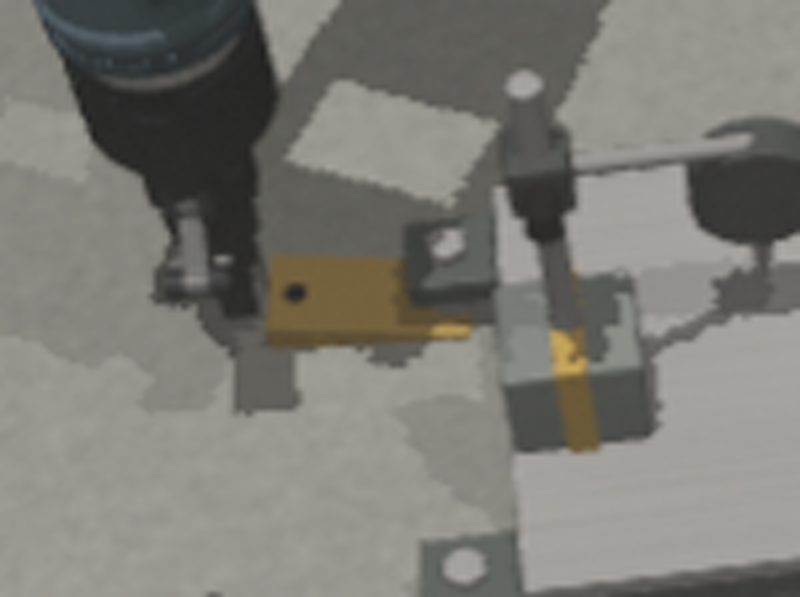

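View pics/top6.png

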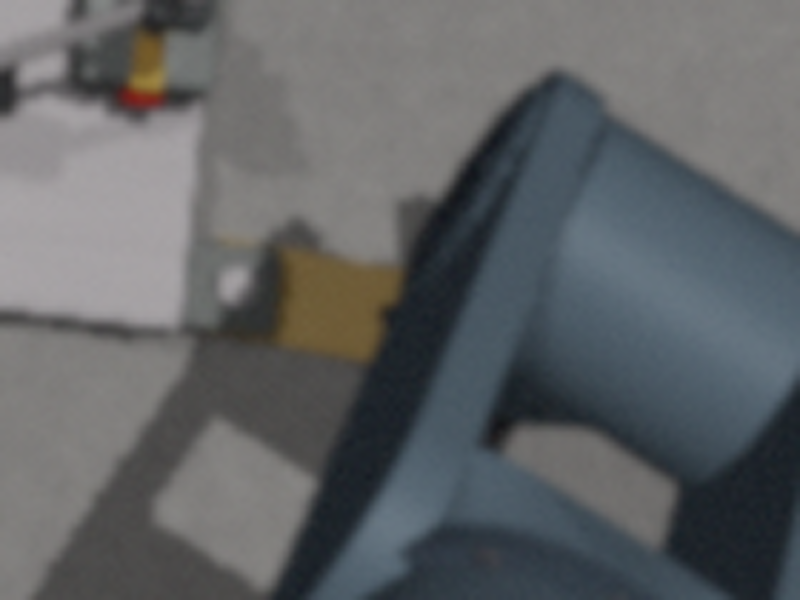

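Emit:
{"name": "play_rows", "arguments": {
  "moves": [
    [[0.0015,0,0],[0,0,0],-1],
    [[0.0015,0,0],[0,0,0],-1],
    [[0.0015,0,0],[0,0,0],-1],
    [[0.0015,0,0],[0,0,0],-1],
    [[0,0,0],[0,0,0],-1]
  ]
}}

```text
clock: 9.3
ee_pos: [0.4193, -0.1344, 0.0053]
orientation: [-2.403, -2.024, -0.0]
wrist_force: [0.0, -2.5, 0.6]
grip_width: -0.001
```

Emit:
{"name": "play_rows", "arguments": {
  "moves": [
    [[0.0015,0,0],[0,0,0],-1],
    [[0.0015,0,0],[0,0,0],-1],
    [[0.001,0,0],[0,0,0],-1],
    [[0.001,0,0],[0,0,0],-1],
    [[0,0,0],[0,0,0],-1]
  ]
}}

```text
clock: 9.72
ee_pos: [0.4201, -0.1296, 0.0053]
orientation: [-2.403, -2.024, -0.0]
wrist_force: [-0.3, -2.9, 0.8]
grip_width: -0.002
```

```bash
cat > tilt.py <<'E'
# bolt-head centroids (bright pixels near previous spots) -> triangulate, fit plate
from h import *
t=V("top");s=V("scene")
def blob(v,p,r=5):
    x,y=int(round(p[0])),int(round(p[1])); g=cv2.cvtColor(v.im,cv2.COLOR_RGB2GRAY)[y-r:y+r+1,x-r:x+r+1].astype(float)
    w=np.clip(g-np.percentile(g,55)-15,0,None); Y,X=np.mgrid[-r:r+1,-r:r+1]; return (x+(w*X).sum()/w.sum(),y+(w*Y).sum()/w.sum())
import sys
L=np.array([[80,122,42],[80,-122,42],[-80,-122,42],[-80,122,42]])/1000
R0=Ro.from_euler("ZYX",[-.129,0,0]).as_matrix();o0=np.array([.531,.0575,.002])
G=L@R0.T+o0
X=[]
for g in G:
    M=np.zeros((3,3));q=np.zeros(3)
    for v in(t,s):
        r=v.ray([blob(v,v.proj([g])[0])])[0];r/=np.linalg.norm(r);Q=np.eye(3)-np.outer(r,r);M+=Q;q+=Q@v.C
    X.append(np.linalg.solve(M,q))
X=np.array(X); print(X.round(4).tolist())
lc=L.mean(0);xc=X.mean(0)
R,_=Ro.align_vectors(X-xc,L-lc); R=R.as_matrix()
print("o",(xc-R@lc).round(4),"yaw",np.arctan2(R[1,0],R[0,0]).round(4),"zaxis",R[:,2].round(4),"tilt",np.hypot(*R[:2,2]).round(4))
b=R@np.array([-.08,-.122,.006])+xc-R@lc; print("foot",b.round(4),"press",(R@np.array([.078,.078,.05])+xc-R@lc).round(4))
E
python3 w.py 7; python3 tilt.py
```

```text
t 9.717 p [ 0.4201 -0.1296  0.0053] F [-0.32 -2.86  0.85] g -0.002
R [[0.17, 0.985, -0.0], [0.985, -0.17, 0.0], [0.0, -0.0, -1.0]]
shift tool [0.0776 0.0022 0.0003]
turn [-0.0001 -0.0002 -0.022 ]
turn [-4.0000e-04  1.0000e-04  3.1196e+00]
[[0.6255, 0.1678, 0.0456], [0.5942, -0.0739, 0.045], [0.443, -0.0489, 0.0499], [0.467, 0.1879, 0.0481]]
o [0.5314 0.0582 0.0052] yaw -0.1238 zaxis [ 2.380e-02 -3.000e-04  9.997e-01] tilt 0.0238
foot [ 0.4371 -0.053   0.0134] press [0.6196 0.126  0.0531]
```

View pics/scene7.png

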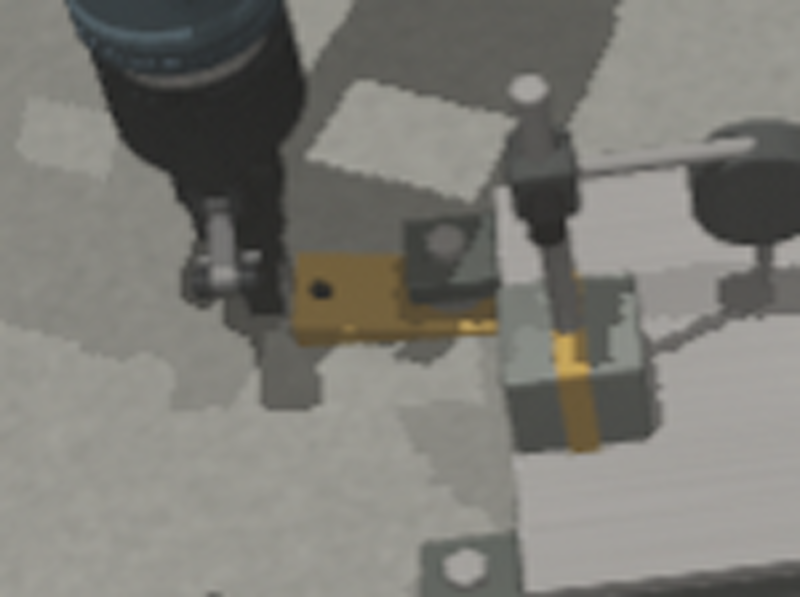

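Emit:
{"name": "play_rows", "arguments": {
  "moves": [
    [[0.001,0,0],[0,0,0],-1],
    [[0.001,0,0],[0,0,0],-1],
    [[0.001,0,0],[0,0,0],-1],
    [[0,0,0],[0,0,0],-1]
  ]
}}

```text
clock: 10.25
ee_pos: [0.4206, -0.1267, 0.0053]
orientation: [-2.403, -2.024, -0.0]
wrist_force: [0.2, -3.5, 0.6]
grip_width: 0.004
```

Emit:
{"name": "play_rows", "arguments": {
  "moves": [
    [[0.001,0,0],[0,0,0],-1],
    [[0.001,0,0],[0,0,0],-1],
    [[0,0,0],[0,0,0],-1]
  ]
}}

```text
clock: 10.5
ee_pos: [0.421, -0.1248, 0.0053]
orientation: [-2.403, -2.024, -0.0]
wrist_force: [-0.4, -3.5, -0.5]
grip_width: 0.001
```

Emit:
{"name": "play_rows", "arguments": {
  "moves": [
    [[0.001,0,0],[0,0,0],-1],
    [[0.001,0,0],[0,0,0],-1],
    [[0,0,0],[0,0,0],-1]
  ]
}}

```text
clock: 10.75
ee_pos: [0.4214, -0.1232, 0.0053]
orientation: [2.402, 2.024, -0.0]
wrist_force: [-0.3, -4.6, -1.0]
grip_width: 0.001
```

Emit:
{"name": "play_rows", "arguments": {
  "moves": [
    [[0.001,0,0],[0,0,0],-1],
    [[0,0,0],[0,0,0],-1]
  ]
}}

```text
clock: 10.92
ee_pos: [0.4216, -0.1225, 0.0053]
orientation: [2.402, 2.023, -0.001]
wrist_force: [-0.7, -6.3, -2.1]
grip_width: 0.005
```

```bash
python3 w.py 8; python3 tilt.py
```

```text
t 10.917 p [ 0.4216 -0.1225  0.0053] F [-0.72 -6.27 -2.05] g 0.005
R [[0.17, 0.985, 0.0], [0.985, -0.17, -0.001], [-0.001, 0.0, -1.0]]
shift tool [0.0703 0.002  0.0003]
turn [ 0.0004  0.001  -0.0217]
turn [ 1.5000e-03 -6.0000e-04  3.1199e+00]
[[0.6257, 0.1678, 0.045], [0.5943, -0.0738, 0.0446], [0.4361, -0.053, 0.0446], [0.4674, 0.1881, 0.0485]]
o [0.5304 0.0577 0.0036] yaw -0.1291 zaxis [ 0.0096 -0.0101  0.9999] tilt 0.0139
foot [ 0.4355 -0.053   0.0094] press [0.6183 0.1245 0.0535]
```

View pics/scene8.png

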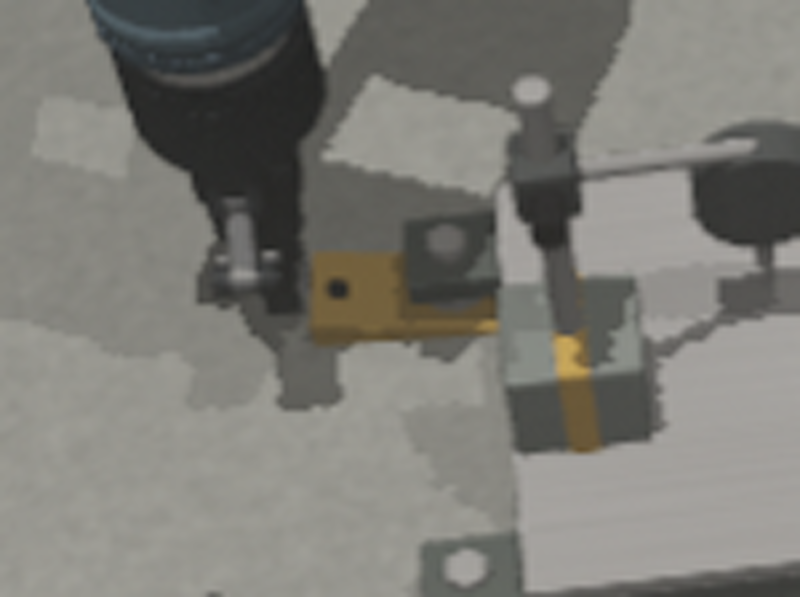

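Emit:
{"name": "play_rows", "arguments": {
  "moves": [
    [[0.001,0,0],[0,0,0],-1],
    [[0.001,0,0],[0,0,0],-1],
    [[0,0,0],[0,0,0],-1]
  ]
}}

```text
clock: 11.37
ee_pos: [0.4221, -0.1212, 0.0054]
orientation: [2.401, 2.023, -0.002]
wrist_force: [-1.0, -9.3, -3.0]
grip_width: -0.004
```

Emit:
{"name": "play_rows", "arguments": {
  "moves": [
    [[0.001,0,0],[0,0,0],-1],
    [[0,0,0],[0,0,0],-1],
    [[0,0,0],[0,0,0],-1]
  ]
}}

```text
clock: 11.62
ee_pos: [0.4223, -0.1206, 0.0055]
orientation: [2.401, 2.023, -0.002]
wrist_force: [-2.4, -11.3, -2.9]
grip_width: 0.001
```

Emit:
{"name": "play_rows", "arguments": {
  "moves": [
    [[-0.003,0,0],[0,0,0],-1],
    [[-0.006,0,0],[0,0,0],-1],
    [[-0.01,0,0],[0,0,0],-1],
    [[-0.015,0,0],[0,0,0],-1],
    [[-0.015,0,0],[0,0,0],-1]
  ]
}}

```text
clock: 12.03
ee_pos: [0.4133, -0.1676, 0.0051]
orientation: [-2.402, -2.024, -0.0]
wrist_force: [0.1, 0.3, 1.2]
grip_width: 0.002
```

Emit:
{"name": "play_rows", "arguments": {
  "moves": [
    [[-0.01,0,-0.03],[0,0,0],-1],
    [[0,0,-0.04],[0,0,0],-1],
    [[0,0,-0.04],[0,0,0],-1],
    [[0,0,-0.04],[0,0,0],-1],
    [[0,0,-0.04],[0,0,0],-1]
  ]
}}

```text
clock: 12.45
ee_pos: [0.4112, -0.1771, 0.197]
orientation: [-2.403, -2.022, -0.001]
wrist_force: [0.7, -0.8, -0.3]
grip_width: -0.001
```

```bash
python3 w.py 9; python3 tilt.py
```

```text
t 12.45 p [ 0.4112 -0.1771  0.197 ] F [ 0.66 -0.81 -0.31] g -0.001
R [[0.171, 0.985, -0.0], [0.985, -0.171, 0.001], [0.001, -0.001, -1.0]]
shift tool [0.1257 0.0029 0.1921]
turn [-0.0005 -0.001  -0.0224]
turn [-1.5000e-03  8.0000e-04  3.1192e+00]
[[0.6257, 0.1679, 0.0448], [0.5943, -0.0737, 0.0447], [0.436, -0.0531, 0.0451], [0.4674, 0.1881, 0.0485]]
o [0.5304 0.0577 0.0038] yaw -0.1291 zaxis [ 0.0117 -0.0088  0.9999] tilt 0.0147
foot [ 0.4354 -0.0531  0.0099] press [0.6183 0.1245 0.0534]
```

View pics/scene9.png

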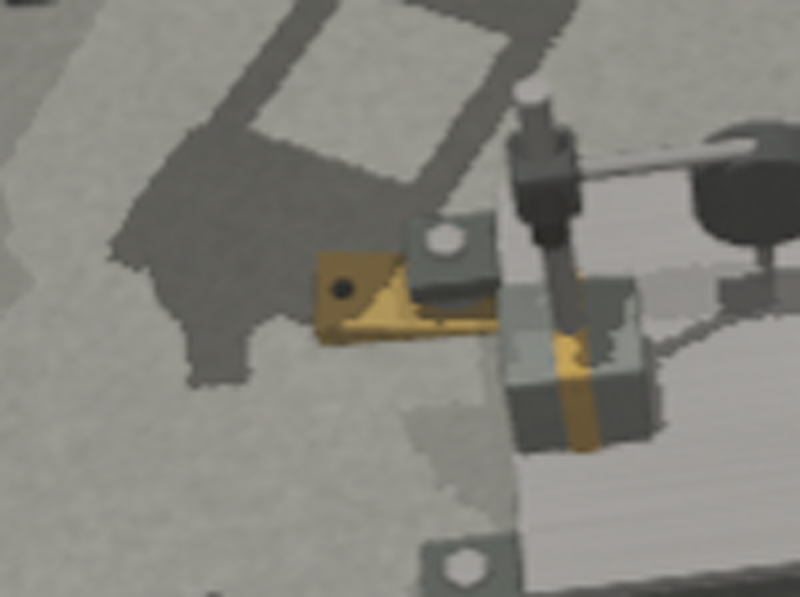

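View pics/top9.png

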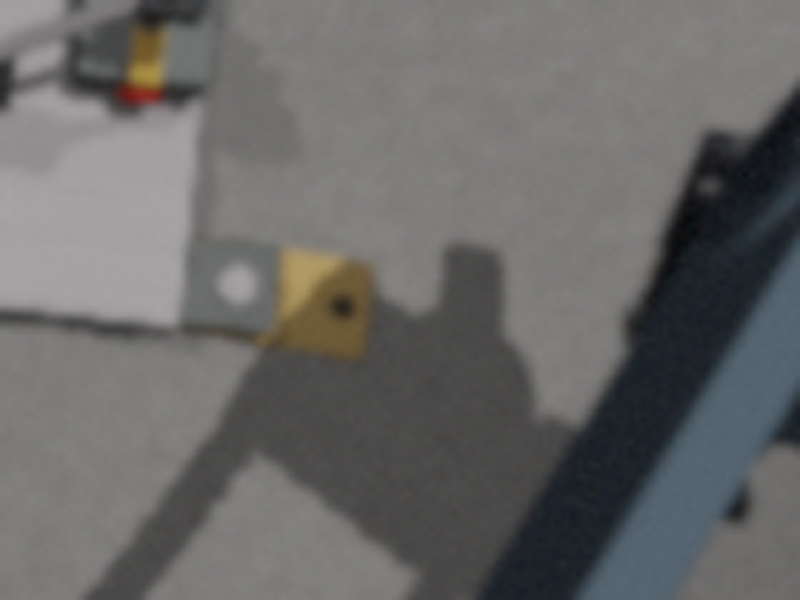

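```bash
python3 - <<'E'
from h import *
t=V("top");s=V("scene")
for v,nm,(x0,y0,x1,y1) in((t,"topa",(220,170,420,320)),(s,"scenea",(140,140,345,275))):
    cv2.imwrite(f"pics/{nm}.png",cv2.resize(v.im[y0:y1,x0:x1,::-1],None,fx=800/(x1-x0),fy=800/(x1-x0),interpolation=cv2.INTER_CUBIC))
E
```

```text
(no output)
```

View pics/topa.png

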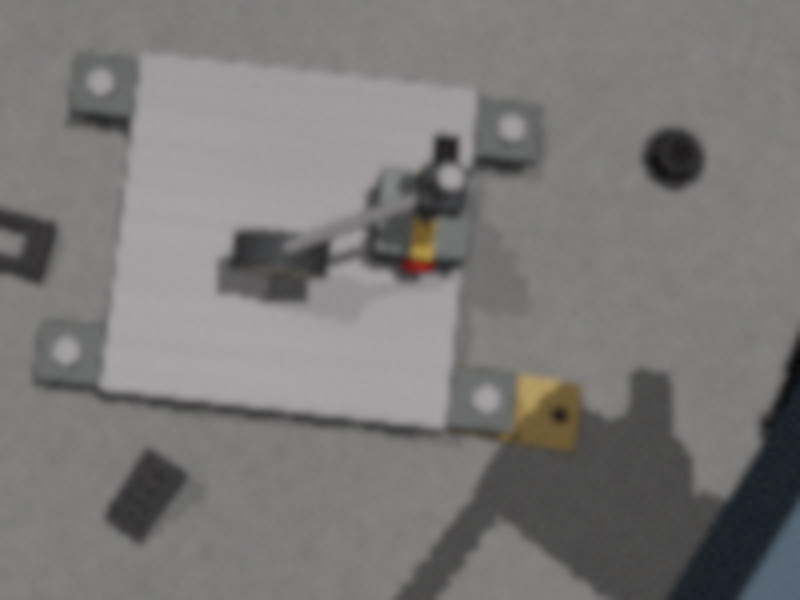

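View pics/scenea.png

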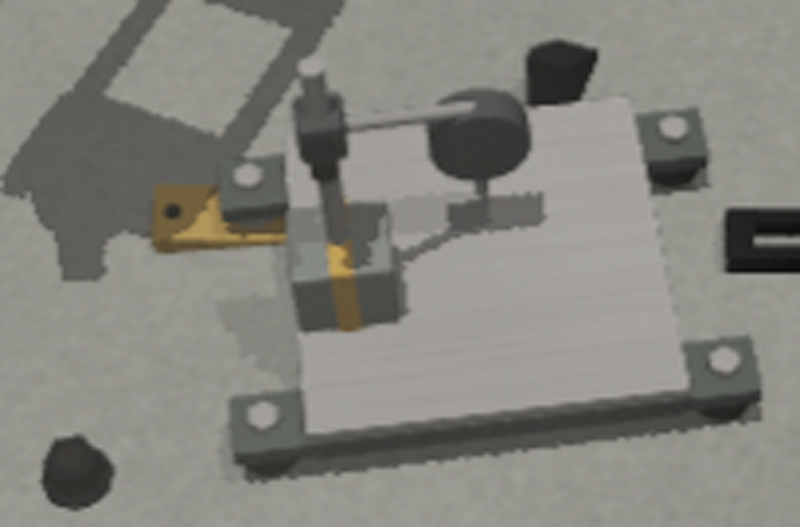

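```bash
python3 - <<'E'
from h import *
t=V("top");s=V("scene")
T=lambda p:(220+(p[0]+.5)/4-.5,170+(p[1]+.5)/4-.5)
k=205/800
S=lambda p:(140+(p[0]+.5)*k-.5,140+(p[1]+.5)*k-.5)
tp=[(100,82),(512,128),(487,398),(66,350)]; sp=[(725,360),(263,414),(248,177),(674,127)]
L=np.array([[80,122,42],[80,-122,42],[-80,-122,42],[-80,122,42]])/1000
X=[]
for a,b in zip(tp,sp):
    M=np.zeros((3,3));q=np.zeros(3)
    for v,p in((t,T(a)),(s,S(b))):
        r=v.ray([p])[0];r/=np.linalg.norm(r);Q=np.eye(3)-np.outer(r,r);M+=Q;q+=Q@v.C
    X.append(np.linalg.solve(M,q))
X=np.array(X);print(X.round(4))
lc=L.mean(0);xc=X.mean(0);R=Ro.align_vectors(X-xc,L-lc)[0].as_matrix();o=xc-R@lc
print(o.round(4),R[:,2].round(4),(R@[-.08,-.122,.006]+o).round(4),(R@[.078,.078,.05]+o).round(4))
W=t.plane([T((515,374)),T((582,382)),T((577,452))],[.0088,.014,.014]);print(W.round(4),((W[1]+W[2])/2).round(4))
P=R@np.array([.082,.082,.05])+o; P[2]=.12; plan(P,.149)
print(env.observe()["qpos"].round(3))
E
```

```text
[[ 0.6256  0.1682  0.0436]
 [ 0.5939 -0.0737  0.0444]
 [ 0.4364 -0.0534  0.0429]
 [ 0.4677  0.1886  0.0448]]
[0.5309 0.0575 0.0019] [-0.0012 -0.0019  1.    ] [ 0.4359 -0.0531  0.0076] [0.6183 0.1247 0.0522]
[[ 0.4517 -0.0744  0.0088]
 [ 0.4462 -0.113   0.014 ]
 [ 0.4053 -0.1081  0.014 ]] [ 0.4257 -0.1105  0.014 ]
t 12.85 p [ 0.4109 -0.1764  0.1933] F [ 0.9  -0.39 -0.05] g -0.001
R [[0.17, 0.985, -0.003], [0.985, -0.17, 0.003], [0.002, -0.003, -1.0]]
shift tool [0.3361 0.1572 0.0735]
turn [-0.0034 -0.0021 -0.0221]
turn [-0.0032  0.0053  3.1195]
[-0.672 -0.072  1.952  0.     1.265 -0.501]
```

Emit:
{"name": "play_rows", "arguments": {
  "moves": [
    [[0,0,-0.037],[0,0,0],-1],
    [[0,0,-0.037],[0,0,0],-1],
    [[0,0,-0.037],[0,0,0],-1],
    [[0,0,0],[0,0,0],-1]
  ]
}}

```text
clock: 13.18
ee_pos: [0.4143, -0.179, 0.3125]
orientation: [2.396, 2.018, 0.003]
wrist_force: [0.8, -0.8, 0.5]
grip_width: -0.005
```

Emit:
{"name": "play_rows", "arguments": {
  "moves": [
    [[0.037,-0.004,0],[0,0,0],-1],
    [[0.037,-0.004,0],[0,0,0],-1],
    [[0.037,-0.004,0],[0,0,0],-1],
    [[0.037,-0.004,0],[0,0,0],-1]
  ]
}}

```text
clock: 13.52
ee_pos: [0.4207, -0.0272, 0.3047]
orientation: [-2.402, -2.021, 0.002]
wrist_force: [0.6, 0.3, -0.0]
grip_width: 0.004
```

Emit:
{"name": "play_rows", "arguments": {
  "moves": [
    [[0.037,-0.004,0],[0,0,0],-1],
    [[0.037,-0.004,0],[0,0,0],-1],
    [[0.037,-0.004,0],[0,0,0],-1],
    [[0.037,-0.004,0],[0,0,0],-1]
  ]
}}

```text
clock: 13.85
ee_pos: [0.43, 0.1218, 0.3047]
orientation: [-2.402, -2.023, 0.003]
wrist_force: [0.6, 0.0, -0.7]
grip_width: -0.003
```

Emit:
{"name": "play_rows", "arguments": {
  "moves": [
    [[0.008,0.0372,0],[0,0,0],-1],
    [[0.008,0.0372,0],[0,0,0],-1],
    [[0.008,0.0372,0],[0,0,0],-1],
    [[0.008,0.0372,0],[0,0,0],-1],
    [[0.008,0.0372,0],[0,0,0],-1]
  ]
}}

```text
clock: 14.27
ee_pos: [0.622, 0.1281, 0.3036]
orientation: [-2.401, -2.023, 0.004]
wrist_force: [0.3, -1.7, 1.7]
grip_width: 0.005
```

Emit:
{"name": "play_rows", "arguments": {
  "moves": [
    [[0,0,0.03],[0,0,0],-1],
    [[0,0,0.03],[0,0,0],-1],
    [[0,0,0.03],[0,0,0],-1],
    [[0,0,0],[0,0,0],-1]
  ]
}}

```text
clock: 14.6
ee_pos: [0.6161, 0.1275, 0.2063]
orientation: [-2.395, -2.017, 0.019]
wrist_force: [-1.4, -0.5, -1.9]
grip_width: -0.002
```

```bash
python3 - <<'E'
from h import *
plan([.623,.128,.052]); print(env.observe()["qpos"].round(3))
for n in ("top","scene"):cv2.imwrite(f"pics/{n}b.png",V(n).im[:,:,::-1])
E
```

```text
t 14.6 p [0.6161 0.1275 0.2063] F [-1.41 -0.48 -1.9 ] g -0.002
R [[0.17, 0.985, -0.016], [0.985, -0.17, -0.0], [-0.003, -0.015, -1.0]]
shift tool [0.0021 0.0091 0.1542]
[0.016 0.331 1.474 0.    1.352 0.187]
```

View pics/sceneb.png

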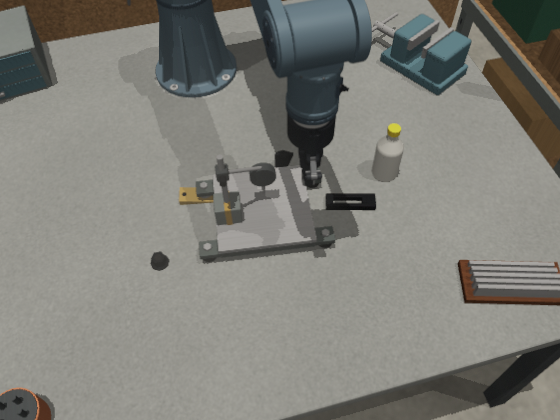

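View pics/topb.png

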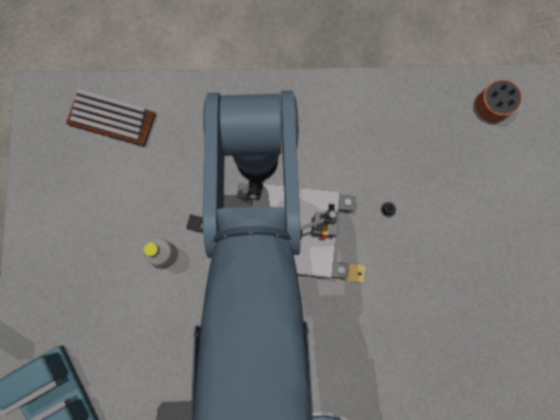

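Emit:
{"name": "play_rows", "arguments": {
  "moves": [
    [[0,0,0.03],[0,0,0],-1],
    [[0,0,0.03],[0,0,0],-1],
    [[0,0,0.03],[0,0,0],-1],
    [[0,0,0.02],[0,0,0],-1],
    [[0,0,0],[0,0,0],-1]
  ]
}}

```text
clock: 15.12
ee_pos: [0.619, 0.1276, 0.1036]
orientation: [-2.401, -2.022, 0.006]
wrist_force: [-1.4, 0.1, -1.4]
grip_width: 0.002
```

Emit:
{"name": "play_rows", "arguments": {
  "moves": [
    [[0,0,0.01],[0,0,0],-1],
    [[0,0,0.01],[0,0,0],-1],
    [[0,0,0.005],[0,0,0],-1],
    [[0,0,0],[0,0,0],-1],
    [[0,0,0],[0,0,0],-1]
  ]
}}

```text
clock: 15.53
ee_pos: [0.6213, 0.1278, 0.0819]
orientation: [2.403, 2.023, 0.001]
wrist_force: [0.7, -0.0, 0.2]
grip_width: -0.0
```

```bash
python3 - <<'E'
from h import *
plan([.622,.128,.052])
cv2.imwrite("pics/scenec.png",V("scene").im[:,:,::-1])
E
```

```text
t 15.533 p [0.6213 0.1278 0.0819] F [ 0.72 -0.04  0.2 ] g -0.0
R [[0.17, 0.985, 0.001], [0.985, -0.17, 0.0], [0.0, 0.001, -1.0]]
shift tool [0.0004 0.0007 0.0299]
```

View pics/scenec.png

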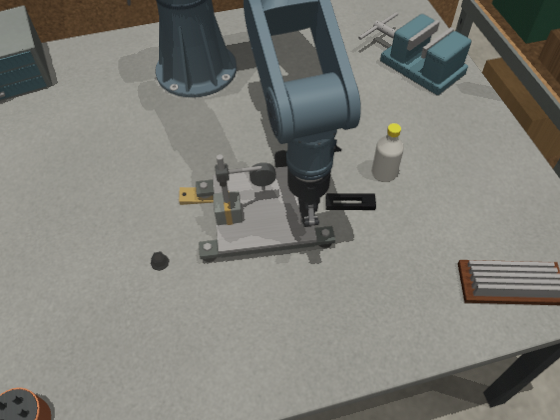

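Emit:
{"name": "play_rows", "arguments": {
  "moves": [
    [[0,0,0.01],[0,0,0],-1],
    [[0,0,0.01],[0,0,0],-1],
    [[0,0,0.005],[0,0,0],-1],
    [[0,0,0],[0,0,0],-1]
  ]
}}

```text
clock: 15.92
ee_pos: [0.6193, 0.1276, 0.0539]
orientation: [-2.401, -2.022, 0.005]
wrist_force: [-0.6, 0.1, 0.1]
grip_width: 0.003
```

Emit:
{"name": "play_rows", "arguments": {
  "moves": [
    [[0,0,0.002],[0,0,0],-1],
    [[0,0,0.002],[0,0,0],-1],
    [[0,0,0.001],[0,0,0],-1],
    [[0,0,0],[0,0,0],-1]
  ]
}}

```text
clock: 16.25
ee_pos: [0.6209, 0.1277, 0.0512]
orientation: [-2.403, -2.024, 0.0]
wrist_force: [0.2, 0.6, 0.3]
grip_width: -0.003
```

Emit:
{"name": "play_rows", "arguments": {
  "moves": [
    [[0,0,0.001],[0,0,0],-1],
    [[0,0,0],[0,0,0],-1],
    [[0,0,0],[0,0,0],-1]
  ]
}}

```text
clock: 16.5
ee_pos: [0.6209, 0.1277, 0.0504]
orientation: [2.403, 2.024, 0.0]
wrist_force: [-0.8, -0.8, 0.0]
grip_width: 0.0
```

Emit:
{"name": "play_rows", "arguments": {
  "moves": [
    [[0,0,0.0005],[0,0,0],-1],
    [[0,0,0],[0,0,0],-1],
    [[0,0,0],[0,0,0],-1]
  ]
}}

```text
clock: 16.75
ee_pos: [0.6209, 0.1277, 0.0498]
orientation: [2.403, 2.024, 0.0]
wrist_force: [-0.4, 0.4, -0.2]
grip_width: -0.001
```

Emit:
{"name": "play_rows", "arguments": {
  "moves": [
    [[0,0,0.0005],[0,0,0],-1],
    [[0,0,0],[0,0,0],-1],
    [[0,0,0],[0,0,0],-1]
  ]
}}

```text
clock: 17.0
ee_pos: [0.6209, 0.1277, 0.0497]
orientation: [2.403, 2.024, 0.0]
wrist_force: [-2.0, -0.2, 5.4]
grip_width: 0.004
```

Emit:
{"name": "play_rows", "arguments": {
  "moves": [
    [[0,0,0.0005],[0,0,0],-1],
    [[0,0,0],[0,0,0],-1],
    [[0,0,0],[0,0,0],-1]
  ]
}}

```text
clock: 17.25
ee_pos: [0.6209, 0.1277, 0.0497]
orientation: [2.403, 2.024, -0.0]
wrist_force: [-3.3, -1.2, 8.7]
grip_width: -0.0
```

Emit:
{"name": "play_rows", "arguments": {
  "moves": [
    [[0,0,0.0004],[0,0,0],-1],
    [[0,0,0],[0,0,0],-1],
    [[0,0,0],[0,0,0],-1],
    [[0,0,0],[0,0,0],-1]
  ]
}}

```text
clock: 17.58
ee_pos: [0.621, 0.1277, 0.0496]
orientation: [2.403, 2.024, 0.0]
wrist_force: [-5.3, 0.3, 11.1]
grip_width: -0.002
```

```bash
python3 - <<'E'
from h import *
plan([.622,.128,.052])
im=V("scene").im[140:275,140:345,::-1]
cv2.imwrite("pics/scened.png",cv2.resize(im,(800,527),interpolation=cv2.INTER_CUBIC))
E
```

```text
t 17.583 p [0.621  0.1277 0.0496] F [-5.33  0.34 11.07] g -0.002
R [[0.17, 0.985, 0.0], [0.985, -0.17, -0.0], [-0.0, 0.0, -1.0]]
shift tool [ 0.0005  0.0009 -0.0024]
```

View pics/scened.png

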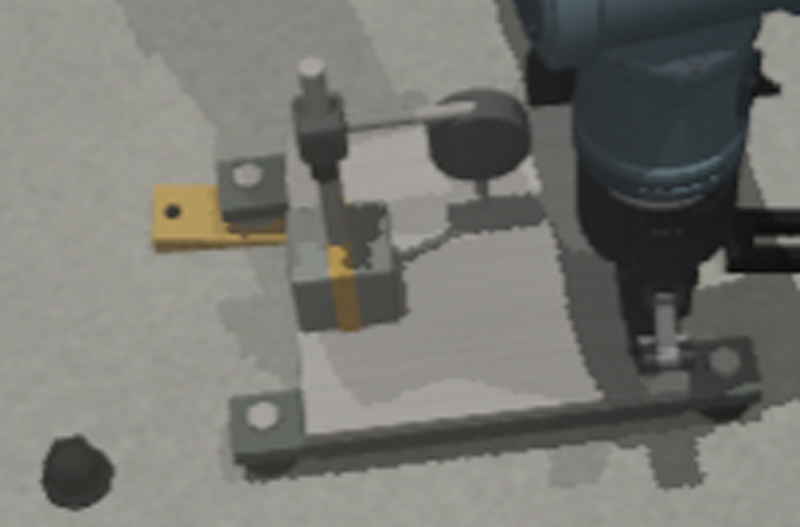

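Emit:
{"name": "play_rows", "arguments": {
  "moves": [
    [[0,0,-0.002],[0,0,0],-1],
    [[0,0,-0.01],[0,0,0],-1],
    [[0,0,-0.03],[0,0,0],-1],
    [[0,0,-0.04],[0,0,0],-1],
    [[0,0,-0.04],[0,0,0],-1]
  ]
}}

```text
clock: 18.05
ee_pos: [0.6198, 0.1277, 0.1708]
orientation: [-2.402, -2.022, 0.003]
wrist_force: [1.7, 1.1, -0.6]
grip_width: -0.001
```

Emit:
{"name": "play_rows", "arguments": {
  "moves": [
    [[0,0,-0.04],[0,0,0],-1],
    [[0,0,-0.04],[0,0,0],-1],
    [[0,0,-0.04],[0,0,0],-1],
    [[0,0,-0.03],[0,0,0],-1],
    [[0,0,0],[0,0,0],-1]
  ]
}}

```text
clock: 18.47
ee_pos: [0.624, 0.1279, 0.3302]
orientation: [2.396, 2.018, 0.018]
wrist_force: [0.3, -0.4, 1.3]
grip_width: 0.003
```

Emit:
{"name": "play_rows", "arguments": {
  "moves": [
    [[0,0,0],[0,0,0],-1],
    [[0,0,0],[0,0,0],-1],
    [[0,0,0],[0,0,0],-1],
    [[0,0,0],[0,0,0],-1],
    [[0,0,0],[0,0,0],-1]
  ]
}}

```text
clock: 18.88
ee_pos: [0.6203, 0.1277, 0.3187]
orientation: [-2.402, -2.022, 0.003]
wrist_force: [-1.1, 0.0, 0.3]
grip_width: -0.004
```

```bash
python3 - <<'E'
from h import *
plan([.622,.128,.052])
v=V("scene"); im=v.im[140:275,140:345,::-1]
cv2.imwrite("pics/scenee.png",cv2.resize(im,(800,527),interpolation=cv2.INTER_CUBIC))
a=cv2.imread("pics/scenec.png"); cv2.imwrite("pics/scenef.png",v.im[:,:,::-1])
E
```

```text
t 18.883 p [0.6203 0.1277 0.3187] F [-1.09  0.04  0.28] g -0.004
R [[0.17, 0.985, -0.003], [0.985, -0.17, -0.0], [-0.001, -0.003, -1.0]]
shift tool [0.0007 0.0023 0.2667]
```

View pics/scenee.png

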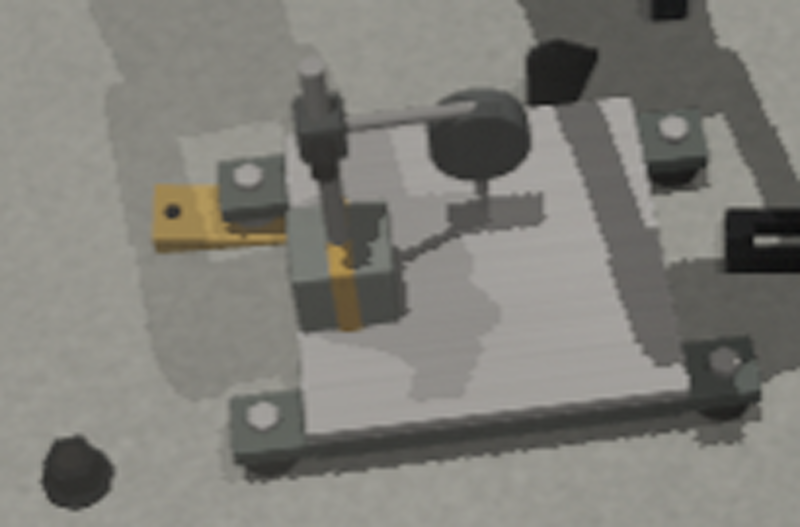

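View pics/scenef.png

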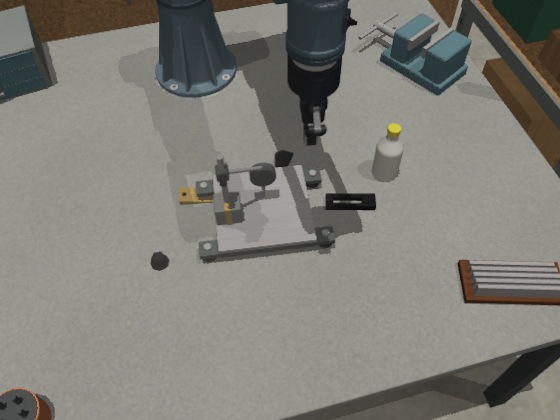

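```bash
python3 - <<'E'
from station import env
print(env.finish_job())
E
```

```text
the job is handed in; nothing more can be done
None
```

The wedge is under the bare foot, the plate stands level, and the check press moved nothing. I handed the job in at about 19 s of the 61 s allowed, and no verdict was reported.

**Wedge:** I pushed it in with the closed fingertips and stopped when the push force had climbed to about 11.5 N, in the snug range. The last measurement puts the thin edge about 26 mm past the foot's lowest point, within the 22 to 29 mm allowed. On the way I steered it once by pushing off-centre, because it was heading about 7 to 12 mm to one side of the foot.

**Plate:** Tilt measured from the four bolt heads in both camera views was about 0.002 rad, and the plate had moved less than 1 mm.

**Check press:** I pressed straight down with about 11 N at roughly 4 mm from the press point. The surface stayed at 49.6 to 49.7 mm. In the pictures the wedge and the bolt heads I could check were in the same place before, during and after. A sideways force of about 5 N showed on the wrist during the press.

**Disagreement:** My automatic bolt-head measurement gave a tilt of about 0.014 rad, over the 0.010 limit. I put this down to false centring at the front left bolt, whose height it had as about 48.5 mm while the plate was rocked and after it was level. The hand-picked points and the fingertip height both say level.

**Not measured:** I could not read the load on each foot directly. I judged all four to be carrying from the level plate and the rise in push force. In the pictures the other items had not moved, and the arm is well clear of the plate.

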